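# Weigh two sample bottles in the graded rack

## Task

Zero the scale by pressing its yellow touch key while the rack on it is empty; then take the two white-capped sample bottles out of their sloping holders and lower each, cap up and all the way down, into the hole of the blue rack that matches its diameter. Once both stand in the rack and you have let go of them, press the green touch key to store the weight. Press each key with shut fingers until you feel about 6 N, never hammer it, do not drop a bottle in from a height, and leave the black-capped bottle and everything else where it stands.

Things in the scene. Friction and masses are not known exactly. Their poses are not given: they have to be found in the camera images.
- tare_key: yellow flat square touch key, 34 x 34 mm, on the front panel of the scale, its top 4.5 mm proud of the panel, 54 mm above the table. Almost no travel: a stiff spring (3.2 N/mm) and a stop at 2.5 mm (8 N); it answers at 4 N. Origin: centre of the key's underside, 5 mm below its flat top; x and y along its sides
- store_key: green flat square touch key, 34 x 34 mm, on the front panel of the scale, its top 4.5 mm proud of the panel, 54 mm above the table. Almost no travel: a stiff spring (3.2 N/mm) and a stop at 2.5 mm (8 N); it answers at 4 N. Origin: centre of the key's underside, 5 mm below its flat top; x and y along its sides
- bottle24: round glass bottle of brown-red sauce, white cap, straight-sided, diameter 24 mm up to 88 mm above its foot, then shoulder and cap to 110 mm total; about 55 g. Origin: centre of its foot; z: along its axis to the cap. It starts 38 mm deep in a sloping holder, leaning 28 deg, cap towards the robot's side of the table; 72 mm of it stand clear of the holder (50 mm straight side)
- bottle36: round glass bottle of brown-red sauce, white cap, straight-sided, diameter 36 mm up to 88 mm above its foot, then shoulder and cap to 110 mm total; about 120 g. Origin: centre of its foot; z: along its axis to the cap. It starts 38 mm deep in a sloping holder, leaning 28 deg, cap towards the robot's side of the table; 72 mm of it stand clear of the holder (50 mm straight side)
- bottle30: round glass bottle of brown-red sauce, black cap, straight-sided, diameter 30 mm up to 88 mm above its foot, then shoulder and cap to 110 mm total; about 85 g. Origin: centre of its foot; z: along its axis to the cap. It starts 38 mm deep in a sloping holder, leaning 28 deg, cap towards the robot's side of the table; 72 mm of it stand clear of the holder (50 mm straight side). It stays in its holder
- holder_a: grey sloping holder, a 60 x 60 x 45 mm block on a thin dark base plate, fixed. Its socket, 26 mm wide and 38 mm deep, leans 28 deg from vertical, top towards the holder's own -x. Origin: on the table under the block. The mouth's centre is 21 mm towards -x and 59 mm up from the origin
- holder_b: grey sloping holder, a 60 x 60 x 45 mm block on a thin dark base plate, fixed. Its socket, 38 mm wide and 38 mm deep, leans 28 deg from vertical, top towards the holder's own -x. Origin: on the table under the block. The mouth's centre is 21 mm towards -x and 59 mm up from the origin
- holder_c: grey sloping holder, a 60 x 60 x 45 mm block on a thin dark base plate, fixed. Its socket, 32 mm wide and 38 mm deep, leans 28 deg from vertical, top towards the holder's own -x. Origin: on the table under the block. The mouth's centre is 21 mm towards -x and 59 mm up from the origin
- scale: white bench scale 300 x 310 mm, key panel (top 50 mm up) along its own -x side with a dark display between the keys, steel platter (top 62 mm up), and on it, fixed, a blue rack 66 x 274 x 45 mm with five holes in a row along y, 52 mm apart, growing from -y to +y: for 18, 24, 30, 36, 42 mm. Origin: on the table under the scale's centre; the row is 35 mm towards +x of it
- rack_hole1 (a point): mouth centre of the rack's hole for a 24 mm bottle (3 mm wider than that, 38 mm deep, chamfered); this point is on the rack's top face, 107 mm above the table; z up
- rack_hole2 (a point): mouth centre of the rack's hole for a 30 mm bottle (3 mm wider than that, 38 mm deep, chamfered); this point is on the rack's top face, 107 mm above the table; z up; the middle hole
- rack_hole3 (a point): mouth centre of the rack's hole for a 36 mm bottle (3 mm wider than that, 38 mm deep, chamfered); this point is on the rack's top face, 107 mm above the table; z up
- jar_red: cream jar with red lid, 66 mm wide, 85 mm tall, origin at its foot; bystander
- jar_olive: olive jar with black lid, 72 mm wide, 100 mm tall, origin at its foot; bystander
- ketchup: red plastic bottle, 62 mm wide, 190 mm tall, origin at its foot; bystander
- can: can with teal label, 74 mm wide, 108 mm tall, origin at its foot; bystander
- tape: roll of brown packing tape lying flat, 100 mm wide, 48 mm tall, origin at its foot; bystander
- spanner: steel spanner lying flat, bystander
Mind the look-alikes: they are no part of the job. What is shaped like the bottle24 but orange or turquoise is not meant.

How it is judged:
By the outcome, as a careful person would: the job done as asked, in the order asked, and still so for the second after the job is handed in, with the robot touching nothing.
It also fails if it takes over 72 s, if anything falls off the work surface, if the arm or the gripper's body presses on something with over 40 N, if the wrist force passes 120 N, or if a joint passes its speed limit or range.

## Robot

A 6-joint arm with a two-finger parallel gripper is mounted at the origin on the work surface. World frame = base frame: x ahead of the robot, y to its left, z up, the work surface at z = 0. Lengths are in m, angles in rad, forces in N, time in s.
With the tool pointing down it reaches from about 0.3 to 0.775 m from the base axis. Payload 14.6 kg.
Tool frame: the origin (TCP) lies on the centre line of the jaws, within the pads' length; the fingertips stand 22 mm ahead of it and the grasp point (between the pads) lies 3 mm ahead of it (finger_overhang is the z of the fingertips in the tool frame, in m); z points along the fingers, y is the line along which they close (so a half turn about z gives the same grasp; the last joint's range is limited). The gripper opens to 85 mm and grips with 20 to 120 N. Pads are 22 mm wide; open, the fingers measure 114 mm over their backs; the gripper's body (76 mm by 85 mm) begins 54 mm behind the grasp point. The pads swing forward as they close: fully open they stand 13 mm farther back than shut.
Start: joints at [-1.309, 0.3, 1.521, -0, 1.321, -0.067], TCP at [0.178, -0.521, 0.253] pointing down, gripper open.
Joint ranges: [-3.03, 3.03], [-0.79, 2.21], [0.23, 2.52], [-1.04, 4.18], [0, 3.07], [-2.55, 2.55]. Speed limits (rad/s): [2.22, 2.22, 2.57, 3.14, 3.14, 3.14].

## Interface

Orientations are given as a unit quaternion [x, y, z, w].
In Python, from rig import state, read_camera, sign_off, finger_overhang gives the robot as it stands.
- The arm moves only by the shell command python3 -m jog 'ROWS'. ROWS is a JSON object of lists of equal length, an entry for each row: "rotation": the turn, a rotation vector about the tool's x, y, z in degrees, a list of three; "translation": the shift along the tool's x, y, z in cm, a list of three; "grip": the opening in per cent of the stroke, from 0 (shut) to 100 (fully open). A call has exactly 5 rows; each row shifts and turns the commanded pose from where the row before left it, along the tool's axes as they then stand; what a row does not reach is not made up. A row lasts 1/10 s, in which the tool goes at most 50 mm and 8.59 degrees, less where a joint would pass 70% of its speed; a pose out of reach is approached as far as the arm can. A call is refused whole if a number of a shift passes 5 or a number of a turn 8.59, either way. A call with a gripper value outside its range is refused whole. The fingers move at their own pace and stop on an object; the grip force is fixed at half the most. Time passes only in rows, so rows that do not move let the fingers close, or fill a call up. It gives the time, the measured TCP pose, the force, the opening and the grip force at its end, in the units of the state.
- state(): the state, without advancing time (a new reading comes with each control period).
- read_camera(name): name is "side" or "top" or "wrist"; returns a dict with "color" (420x560x3 uint8, red, green, blue), "depth" (420x560 float32, m along the optical axis (not along the pixel's ray), 0 where there is no reading), "intrinsics" (3x3 intrinsics, pixels), "position" and "orientation" of the camera in the world; the wrist camera has in their place "tool_from_camera" (4x4, takes a point from camera to tool coordinates, whose origin is the TCP and whose axes are the flange's). Camera axes: x right, y down, z forward; pixel columns grow to the right and rows downward; lengths in m; the calibration is good to about 2 mm. A picture is of the moment at which its call begins: read the wrist's pose just before it.
- sign_off(): hands the job in; it is judged then, once.
The state is a dict: "t": time; "joint_positions": joint angles; "qvel": joint speeds; "joint_torque": joint torques, N m; "eef_pos": TCP position; "tcp_rot": TCP orientation; "ft_force": force on the tool from outside, world axes, zero at the start; "ft_torque": the same for the moment, N m; "gripper_width": opening from 0.0 (shut) to 1.0 (fully open); "finger_force": force on a finger pad.
Only numpy, scipy, OpenCV 4.12 (cv2) and the standard library are available. Lean on these libraries where they do the work, as an engineer would, in place of code of your own. Each camera call takes 0.05 s, during which the arm holds its last target. There are 200 camera calls.

## Working session

There is one attempt and no reset: what is moved stays moved. The work goes in short steps, Python scripts to look and compute and a shell command to move; the robot and the scene stay as the last step left them, time stands still between calls to the robot, and variables do not carry over. Pictures are saved under pics/ and viewed, at most 10 in all, crops included, and the job is handed in when it is done.

```bash
ls; mkdir -p pics; cat > h.py <<'E'
import numpy as np, cv2
from scipy.spatial.transform import Rotation as R
from rig import state, read_camera
def cam(name):
    s=state(); c=read_camera(name)
    if name=="wrist":
        T=np.eye(4);T[:3,:3]=R.from_quat(s["tcp_rot"]).as_matrix();T[:3,3]=s["eef_pos"];M=T@np.array(c["tool_from_camera"])
    else:
        M=np.eye(4);M[:3,3]=c["position"];o=np.array(c["orientation"]);M[:3,:3]=o if o.shape==(3,3) else R.from_quat(o).as_matrix()
    c["M"]=M;return c
def plane(c,u,v,z):
    K=np.array(c["intrinsics"]);M=c["M"]
    d=M[:3,:3]@np.linalg.solve(K,[u,v,1.]);o=M[:3,3]
    return o+d*(z-o[2])/d[2]
def cloud(c):
    K=np.array(c["intrinsics"]);M=c["M"];D=c["depth"]
    v,u=np.mgrid[:D.shape[0],:D.shape[1]]
    P=np.stack([(u-K[0,2])/K[0,0]*D,(v-K[1,2])/K[1,1]*D,D],-1)
    W=P@M[:3,:3].T+M[:3,3]; W[D==0]=np.nan
    return W
def save(c,n): cv2.imwrite(n,c["color"][:,:,::-1])
E
python3 - <<'E'
from h import *
import pickle
for n in("top","side"):
    c=cam(n);save(c,f"pics/{n}0.png");pickle.dump(c,open(n+".pkl","wb"));print(n,c["M"].round(3).tolist(),c["intrinsics"])
print(state())
E
```

```text
pics
top [[0.006, -0.986, 0.168, 0.325], [-1.0, -0.007, -0.005, 0.032], [0.006, -0.168, -0.986, 1.121], [0.0, 0.0, 0.0, 1.0]] [[389.95693      0.         283.04517681]
 [  0.         389.95693    212.47370148]
 [  0.           0.           1.        ]]
side [[-0.803, -0.327, 0.498, -0.049], [-0.596, 0.443, -0.67, 0.752], [-0.001, -0.835, -0.551, 0.682], [0.0, 0.0, 0.0, 1.0]] [[414.87149574   0.         278.43860146]
 [  0.         414.87149574 206.24128838]
 [  0.           0.           1.        ]]
{'t': 0.1, 'joint_positions': array([-1.30862025e+00,  3.00395800e-01,  1.52155840e+00, -1.86337903e-05,
        1.32076211e+00, -6.66141056e-02]), 'qvel': array([-0.00129644, -0.00250558, -0.00100999,  0.0007974 ,  0.00038628,
       -0.00160199]), 'joint_torque': array([ 1.56966962e-03, -5.44375849e+01, -3.62370014e+01, -9.32897638e-05,
        3.06069429e-03,  1.48033018e-05]), 'eef_pos': array([ 0.17752404, -0.52033437,  0.25277222]), 'tcp_rot': array([ 9.86516999e-01,  1.63657860e-01, -6.38313282e-05, -5.58262801e-04]), 'ft_force': array([-0.34948495, -0.52763427, -0.08807147]), 'ft_torque': array([-0.0093363 ,  0.01280516,  0.02181724]), 'finger_force': 0.0, 'gripper_width': 0.9996851599739842}
```

View pics/top0.png

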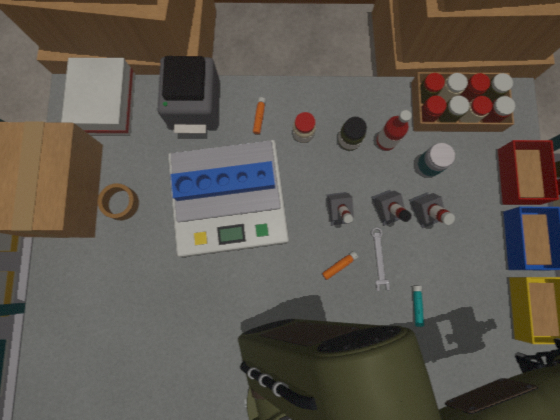

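View pics/side0.png

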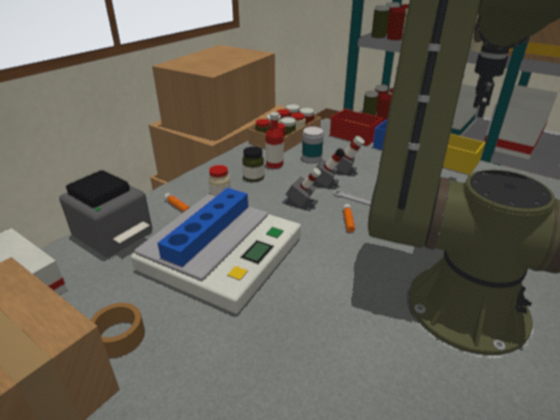

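The top view shows the scale with the yellow key at (200,238), the green key at (262,230) and the rack row from (264,174) to (184,184). The three holder bottles are white-capped narrow at (347,215), black-capped at (404,213) and white-capped wide at (445,216). The two orange bottles at (259,115) and (340,265) and the turquoise one at (418,305) lie flat and are look-alikes. I'll measure and take an enlarged crop to confirm.

```bash
python3 - <<'E'
from h import *
import pickle
c=pickle.load(open("top.pkl","rb"));im=c["color"];hsv=cv2.cvtColor(im,cv2.COLOR_RGB2HSV);W=cloud(c)
cv2.imwrite("pics/crop.png",cv2.resize(im[175:245,310:470,::-1],None,fx=5,fy=5,interpolation=cv2.INTER_CUBIC))
def blob(lo,hi,box):
    m=cv2.inRange(hsv,np.array(lo),np.array(hi));k=np.zeros_like(m);x0,x1,y0,y1=box;k[y0:y1,x0:x1]=m[y0:y1,x0:x1]
    cs,_=cv2.findContours(k,cv2.RETR_EXTERNAL,cv2.CHAIN_APPROX_NONE);q=max(cs,key=cv2.contourArea);return q
P={}
for n,lo,hi,b,z in [("tare",(20,120,80),(35,255,255),(165,290,210,260),.054),("store",(50,100,50),(85,255,255),(165,290,210,260),.054),("rack",(105,120,60),(125,255,255),(165,290,155,205),.107)]:
    q=blob(lo,hi,b);r=cv2.minAreaRect(q);mm=cv2.moments(q);u=(mm["m10"]/mm["m00"],mm["m01"]/mm["m00"])
    P[n]=plane(c,*u,z);print(n,u,r,P[n].round(4))
    if n=="rack":
        B=np.array([plane(c,*p,z) for p in cv2.boxPoints(r)]);print(B.round(4))
d=P["tare"]-P["store"];print("yaw y-axis",np.degrees(np.arctan2(-d[0],d[1])),np.linalg.norm(d))
for n,b in(("24",(325,360,188,228)),("30",(378,415,188,225)),("36",(418,458,192,228))):
    q=W[b[2]:b[3],b[0]:b[1]].reshape(-1,3);q=q[np.isfinite(q[:,0])]
    t=q[q[:,2]>.085];print(n,"above85:",len(t),t.mean(0).round(4),q[:,2].max().round(4));
    for z0 in(.07,.085,.1,.115,.13):
        s=q[abs(q[:,2]-z0)<.0075]
        if len(s):print("  ",z0,len(s),s.mean(0).round(4),np.ptp(s[:,0]).round(3),np.ptp(s[:,1]).round(3))
E
```

```text
tare (200.0701001430615, 237.95851216022888) ((200.1036376953125, 237.93292236328125), (11.816173553466797, 11.484880447387695), 83.6598129272461) [0.4347 0.2539 0.054 ]
store (261.30540037243946, 229.6797020484171) ((261.4000244140625, 229.7000274658203), (10.666986465454102, 10.046813011169434), 82.87498474121094) [0.4588 0.0864 0.054 ]
rack (222.19512035583463, 180.4421114599686) ((222.1096649169922, 180.50743103027344), (26.55764389038086, 101.66059112548828), 82.56858825683594) [0.584  0.1903 0.107 ]
[[0.6009 0.3306 0.107 ]
 [0.6396 0.061  0.107 ]
 [0.5668 0.051  0.107 ]
 [0.529  0.3176 0.107 ]]
yaw y-axis 8.160013228248726 0.16926788852906494
24 above85: 127 [ 0.4915 -0.1393  0.1111] 0.1287
   0.07 190 [ 0.5363 -0.1338  0.0683] 0.044 0.059
   0.085 28 [ 0.5116 -0.1343  0.085 ] 0.024 0.02
   0.1 32 [ 0.5013 -0.1372  0.1009] 0.026 0.022
   0.115 61 [ 0.4835 -0.1409  0.1172] 0.031 0.022
   0.13 20 [ 0.4877 -0.1417  0.1245] 0.011 0.018
30 above85: 203 [ 0.498  -0.2865  0.1118] 0.1311
   0.07 208 [ 0.5394 -0.2726  0.0685] 0.057 0.064
   0.085 46 [ 0.5164 -0.2759  0.085 ] 0.031 0.022
   0.1 45 [ 0.5057 -0.2795  0.1001] 0.033 0.022
   0.115 93 [ 0.4915 -0.2897  0.1164] 0.036 0.031
   0.13 43 [ 0.4952 -0.2921  0.1257] 0.016 0.026
36 above85: 264 [ 0.493  -0.3957  0.111 ] 0.1306
   0.07 215 [ 0.5316 -0.3822  0.0692] 0.06 0.064
   0.085 58 [ 0.5086 -0.3845  0.0855] 0.04 0.024
   0.1 67 [ 0.4996 -0.3893  0.1009] 0.041 0.036
   0.115 110 [ 0.4871 -0.3997  0.116 ] 0.038 0.037
   0.13 56 [ 0.4893 -0.4012  0.1255] 0.024 0.029
```

View pics/crop.png

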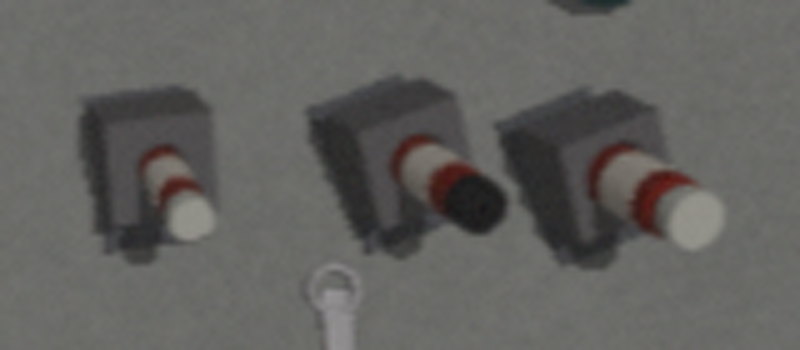

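The crop confirms it: bottle24 is the left one (narrow, white cap) and bottle36 the right one (wide, white cap). The middle one has the black cap and stays. The next move is towards a wrist view of the holders.

```bash
cat >> h.py <<'E'
def rel(p,q=None):
    """shift (cm, tool axes) and turn (deg) from the measured pose to p,q(matrix)"""
    s=state();A=R.from_quat(s["tcp_rot"]).as_matrix()
    print("pos",s["eef_pos"].round(4),"shift cm",(A.T@(np.array(p)-s["eef_pos"])*100).round(2),end=" ")
    if q is not None: print("turn",np.degrees(R.from_matrix(A.T@q).as_rotvec()).round(2),end=" ")
    print("F",s["ft_force"].round(1),"w",round(float(s["gripper_width"]),3),"t",round(float(s["t"]),2))
E
python3 -m jog '{"rotation":[[0,0,0],[0,0,0],[0,0,0],[0,0,0],[0,0,0]],"translation":[[2.7,-1.7,-0.5],[2.7,-1.7,-0.5],[2.7,-1.7,-0.5],[2.7,-1.7,-0.5],[2.7,-1.7,-0.5]],"grip":[100,100,100,100,100]}'
python3 -m jog '{"rotation":[[0,0,0],[0,0,0],[0,0,0],[0,0,0],[0,0,0]],"translation":[[2.7,-1.7,-0.5],[2.7,-1.7,-0.5],[2.7,-1.7,-0.5],[2.7,-1.7,-0.5],[0,0,0]],"grip":[100,100,100,100,100]}'
python3 - <<'E'
from h import *
import pickle
c=cam("wrist");save(c,"pics/w1.png");pickle.dump(c,open("w1.pkl","wb"));print(np.array(c["tool_from_camera"]).round(3).tolist(),c["M"].round(3).tolist(),c["intrinsics"])
E
```

```text
t: 0.6
eef_pos: [0.2785, -0.3953, 0.2782]
tcp_rot: [0.987, 0.164, -0.0, -0.0]
ft_force: [1.4, -0.5, -0.2]
gripper_width: 1.003
finger_force: 0.0
t: 1.1
eef_pos: [0.3597, -0.2952, 0.2988]
tcp_rot: [0.986, 0.165, 0.0, 0.0]
ft_force: [-1.0, 0.2, -0.1]
gripper_width: 1.002
finger_force: 0.0
[[-0.001, -0.964, -0.267, 0.068], [1.0, -0.001, 0.0, -0.0], [-0.0, -0.267, 0.964, -0.121], [0.0, 0.0, 0.0, 1.0]] [[0.325, -0.912, -0.252, 0.424], [-0.946, -0.313, -0.087, -0.273], [0.001, 0.266, -0.964, 0.419], [0.0, 0.0, 0.0, 1.0]] [[316.43223084   0.         283.40319462]
 [  0.         316.43223084 205.74439631]
 [  0.           0.           1.        ]]
```

View pics/w1.png

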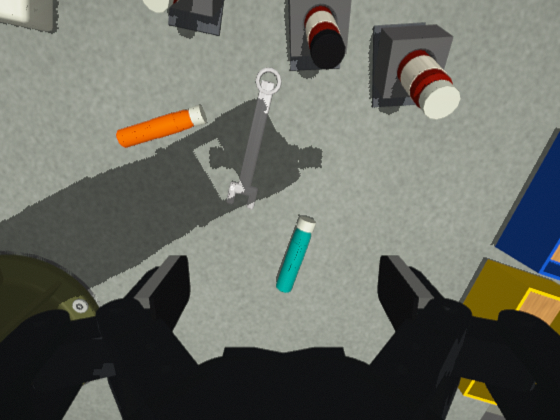

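The wrist view shows bottle36 whole (cap at (438,98)), the black cap at (327,48) and bottle24 cut off at (157,3). I'll take one view farther on and fit the axes.

```bash

python3 -m jog '{"rotation":[[0,0,0],[0,0,0],[0,0,0],[0,0,0],[0,0,0]],"translation":[[3.9,-1.5,0],[3.9,-1.5,0],[3.9,-1.5,0],[0,-0.7,0],[0,0,0]],"grip":[50,0,0,0,0]}'
cat > fit.py <<'E'
from h import *
from scipy.optimize import least_squares
def axis(az,t): return np.array([np.sin(t)*np.cos(az),np.sin(t)*np.sin(az),np.cos(t)])
def fit(Q,rad,m,az):
    """mouth centre (z=.059), azimuth and tilt of the bottle axis from its side and cap-top points"""
    p=np.array([m[0],m[1],az,np.radians(28)])
    def coord(p):
        a=axis(p[2],p[3]);d=Q-np.array([p[0],p[1],.059]);h=d@a;return h+.038,np.linalg.norm(d-h[:,None]*a,axis=1)
    for tol in(.02,.012,.007,.004,.004):
        h,r=coord(p);S=(h>.045)&(h<.086)&(abs(r-rad)<tol);T=(abs(h-.110)<tol)&(r<.6*rad)
        def f(p):
            h,r=coord(p);return np.r_[r[S]-rad,(h[T]-.110)*.5,(p[3]-np.radians(28))*.1]
        p=least_squares(f,p,loss="soft_l1",f_scale=.002).x
    print("mouth",p[:2].round(4),"az",np.degrees(p[2]).round(1),"tilt",np.degrees(p[3]).round(1),"n",S.sum(),T.sum(),"rms mm",(1e3*np.sqrt(np.mean(f(p)**2))).round(2),"cap",(np.r_[p[:2],.059]+.072*axis(p[2],p[3])).round(4))
    return p
def near(c,m):
    W=cloud(c).reshape(-1,3);W=W[np.isfinite(W[:,0])];return W[(np.hypot(W[:,0]-m[0]+.02,W[:,1]-m[1])<.06)&(W[:,2]>.066)]
E
python3 - <<'E'
from fit import *
import pickle
c=cam("wrist");save(c,"pics/w2.png");pickle.dump(c,open("w2.pkl","wb"))
for n in("w1","w2","top"):
    c=pickle.load(open(n+".pkl","rb"))
    for b,rad,m,az in(("24",.012,(.525,-.132),np.radians(195)),("36",.018,(.53,-.378),np.radians(215))):
        Q=near(c,m)
        if len(Q)>60: print(n,b);fit(Q,rad,m,az)
Ry=lambda y:R.from_euler("z",y,degrees=True).as_matrix()@np.diag([1,-1,-1.])
rel([.4347-.09,.2539,.25],Ry(8.2))
E
```

```text
t: 1.65
eef_pos: [0.4518, -0.2102, 0.2977]
tcp_rot: [0.986, 0.164, -0.001, -0.0]
ft_force: [-0.5, -0.7, -1.0]
gripper_width: 0.144
finger_force: 0.0
w1 24
mouth [ 0.5196 -0.1417] az 185.5 tilt 28.2 n 3 26 rms mm 0.4 cap [ 0.4857 -0.1449  0.1224]
w1 36
mouth [ 0.5158 -0.3888] az 204.1 tilt 30.0 n 912 417 rms mm 0.41 cap [ 0.4829 -0.4035  0.1213]
w2 24
mouth [ 0.5189 -0.1352] az 187.4 tilt 31.8 n 544 158 rms mm 0.45 cap [ 0.4812 -0.1401  0.1202]
w2 36
mouth [ 0.516  -0.3887] az 203.6 tilt 30.4 n 1108 242 rms mm 0.53 cap [ 0.4827 -0.4033  0.1211]
top 24
mouth [ 0.5175 -0.1375] az 188.8 tilt 30.2 n 57 23 rms mm 0.89 cap [ 0.4817 -0.1431  0.1212]
top 36
mouth [ 0.5152 -0.3915] az 204.6 tilt 29.4 n 130 45 rms mm 0.82 cap [ 0.483  -0.4062  0.1217]
pos [ 0.4515 -0.2109  0.298 ] shift cm [  4.9  -47.43   4.81] turn [-0.02  0.04 10.63] F [ 0.  -0.1 -0.1] w 0.053 t 1.7
```

```bash

python3 -m jog '{"rotation":[[0,0,0],[0,0,0],[0,0,0],[0,0,0],[0,0,0]],"translation":[[1,-4.7,0],[1.5,-4.7,0],[1.5,-4.7,0],[1.5,-4.7,0],[1.5,-4.7,0]],"grip":[0,0,0,0,0]}'
python3 -m jog '{"rotation":[[0,0,0],[0,0,0],[0,0,5.3],[0,0,5.3],[0,0,0]],"translation":[[0,-4.7,0],[0,-4.7,0],[0,-4.7,0],[0,0,0],[0,0,0]],"grip":[0,0,0,0,0]}'
python3 - <<'E'
from h import *
c=cam("wrist");save(c,"pics/w3.png");import pickle;pickle.dump(c,open("w3.pkl","wb"))
rel([.5,.185,.28])
E
```

```text
t: 2.2
eef_pos: [0.4419, 0.035, 0.2985]
tcp_rot: [0.987, 0.162, 0.0, 0.0]
ft_force: [1.1, -0.4, 0.4]
gripper_width: -0.0
finger_force: 0.0
t: 2.7
eef_pos: [0.3969, 0.1678, 0.2984]
tcp_rot: [0.997, 0.071, 0.0, 0.0]
ft_force: [-0.3, 0.3, -0.3]
gripper_width: -0.004
finger_force: 0.0
pos [0.3971 0.1672 0.2983] shift cm [10.43 -0.28  1.83] F [ 0.1 -1.   0.1] w 0.004 t 2.75
```

View pics/w3.png

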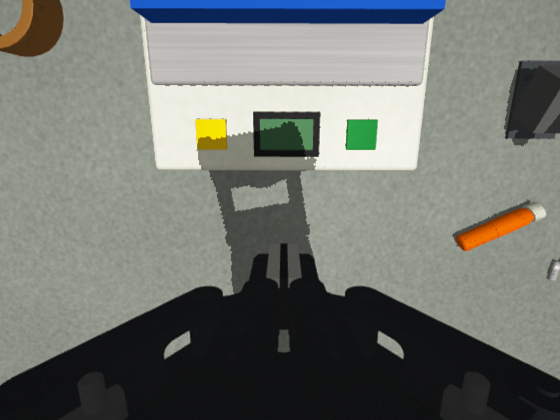

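The keys are clearly visible: yellow at (211,133), green at (362,134). The rack's edge shows only at the top.

```bash
python3 - <<'E'
from h import *
import pickle
c=pickle.load(open("w3.pkl","rb"));hsv=cv2.cvtColor(c["color"],cv2.COLOR_RGB2HSV);P=[]
for lo,hi in(((22,120,60),(35,255,255)),((50,130,50),(80,255,255))):
    m=cv2.inRange(hsv,np.array(lo),np.array(hi));m[:110]=0;m[160:]=0
    if lo[0]==50: m[:,:335]=0
    q=max(cv2.findContours(m,0,2)[0],key=cv2.contourArea);r=cv2.minAreaRect(q);P.append(plane(c,*r[0],.054));print(r,P[-1].round(4))
d=P[0]-P[1];yaw=np.degrees(np.arctan2(-d[0],d[1]));print(yaw,np.linalg.norm(d))
Ry=R.from_euler("z",yaw,degrees=True).as_matrix()@np.diag([1,-1,-1.])
rel(np.r_[P[0][:2],.054+.03+.022],Ry)
E
```

```text
((210.5, 134.0), (30.0, 31.0), 90.0) [0.4356 0.2562 0.054 ]
((361.0, 134.5), (29.0, 30.0), 90.0) [0.459  0.0883 0.054 ]
7.946823172692772 0.16950690441290034
pos [0.3971 0.1672 0.2983] shift cm [ 5.08 -8.26 19.23] turn [ 0.01 -0.01  0.35] F [ 0.1 -1.   0.1] w 0.004 t 2.75
```

```bash

python3 -m jog '{"rotation":[[0,0,0],[0,0,0],[0,0,0],[0,0,0],[0,0,0]],"translation":[[1.25,-2.1,4],[1.25,-2.1,4],[1.3,-2.1,4],[1.3,-2,4],[0,0,3]],"grip":[0,0,0,0,0]}'
python3 -m jog '{"rotation":[[0,0,0],[0,0,0],[0,0,0],[0,0,0],[0,0,0]],"translation":[[0,0,0.5],[0,0,0.5],[0,0,0.3],[0,0,0.3],[0,0,0]],"grip":[0,0,0,0,0]}'
python3 -c "
from h import *;from rig import finger_overhang;print(finger_overhang)
rel([.4356,.2562,.054+finger_overhang])"
```

```text
t: 3.25
eef_pos: [0.4365, 0.2572, 0.1057]
tcp_rot: [0.997, 0.073, -0.001, 0.0]
ft_force: [1.2, 0.2, -0.3]
gripper_width: 0.002
finger_force: 0.0
t: 3.75
eef_pos: [0.4359, 0.2575, 0.093]
tcp_rot: [0.997, 0.072, 0.001, -0.0]
ft_force: [0.2, -0.2, 0.1]
gripper_width: 0.0
finger_force: 0.0
0.022
pos [0.4359 0.2575 0.093 ] shift cm [-0.05  0.13  1.7 ] F [ 0.2 -0.2  0.1] w 0.0 t 3.75
```

```bash

python3 -m jog '{"rotation":[[0,0,0],[0,0,0],[0,0,0],[0,0,0],[0,0,0]],"translation":[[0,0.05,0.4],[0,0.05,0.4],[0,0,0.2],[0,0,0],[0,0,0]],"grip":[0,0,0,0,0]}'
```

```text
t: 4.25
eef_pos: [0.4357, 0.2567, 0.0822]
tcp_rot: [0.997, 0.072, -0.0, 0.0]
ft_force: [1.0, 0.1, -0.4]
gripper_width: 0.003
finger_force: 0.0
```

```bash

python3 -m jog '{"rotation":[[0,0,0],[0,0,0],[0,0,0],[0,0,0],[0,0,0]],"translation":[[0,0,0.1],[0,0,0.1],[0,0,0.1],[0,0,0.1],[0,0,0]],"grip":[0,0,0,0,0]}'
python3 -m jog '{"rotation":[[0,0,0],[0,0,0],[0,0,0],[0,0,0],[0,0,0]],"translation":[[0,0,0.05],[0,0,0.05],[0,0,0.05],[0,0,0.05],[0,0,0]],"grip":[0,0,0,0,0]}'
```

```text
t: 4.75
eef_pos: [0.4356, 0.2566, 0.0781]
tcp_rot: [0.997, 0.072, -0.0, 0.0]
ft_force: [0.2, 0.0, -0.2]
gripper_width: 0.002
finger_force: 0.0
t: 5.25
eef_pos: [0.4357, 0.2567, 0.0763]
tcp_rot: [0.997, 0.072, -0.0, -0.0]
ft_force: [-0.8, -1.2, 0.7]
gripper_width: 0.0
finger_force: 0.4
```

```bash

python3 -m jog '{"rotation":[[0,0,0],[0,0,0],[0,0,0],[0,0,0],[0,0,0]],"translation":[[0,0,0.05],[0,0,0.05],[0,0,0.05],[0,0,0],[0,0,0]],"grip":[0,0,0,0,0]}'
```

```text
t: 5.75
eef_pos: [0.4357, 0.2567, 0.075]
tcp_rot: [0.997, 0.072, 0.0, -0.0]
ft_force: [-2.0, -1.2, 5.4]
gripper_width: 0.002
finger_force: 2.5
```

```bash

python3 -m jog '{"rotation":[[0,0,0],[0,0,0],[0,0,0],[0,0,0],[0,0,0]],"translation":[[0,0,0.02],[0,0,0],[0,0,0],[0,0,0],[0,0,0]],"grip":[0,0,0,0,0]}'
python3 -m jog '{"rotation":[[0,0,0],[0,0,0],[0,0,0],[0,0,0],[0,0,0]],"translation":[[0,0,-0.3],[0,0,-1],[1,0,-4],[2,0.5,-4],[2,0.5,-4]],"grip":[0,0,0,0,0]}'
python3 -m jog '{"rotation":[[0,0,0],[0,0,0],[0,0,0],[0,0,0],[0,0,0]],"translation":[[2.3,2.5,-3.3],[1,3.5,-3],[0,0,0],[0,0,0],[0,0,0]],"grip":[0,0,0,0,0]}'
python3 - <<'E'
from h import *
rel([.50,.19,.28])
c=cam("wrist");save(c,"pics/w4.png");import pickle;pickle.dump(c,open("w4.pkl","wb"))
E
```

```text
t: 6.25
eef_pos: [0.4357, 0.2567, 0.0748]
tcp_rot: [0.997, 0.072, 0.0, -0.0]
ft_force: [-1.7, -0.8, 5.6]
gripper_width: -0.002
finger_force: 2.8
t: 6.75
eef_pos: [0.4868, 0.2539, 0.21]
tcp_rot: [0.997, 0.072, 0.0, -0.0]
ft_force: [-0.5, -0.0, -0.4]
gripper_width: -0.002
finger_force: 0.0
t: 7.25
eef_pos: [0.5272, 0.1997, 0.2698]
tcp_rot: [0.997, 0.072, -0.001, 0.0]
ft_force: [0.0, 0.2, 0.3]
gripper_width: -0.001
finger_force: 0.0
pos [0.5272 0.1997 0.2698] shift cm [-2.83  0.57 -1.01] F [0.  0.2 0.3] w -0.001 t 7.25
```

View pics/w4.png

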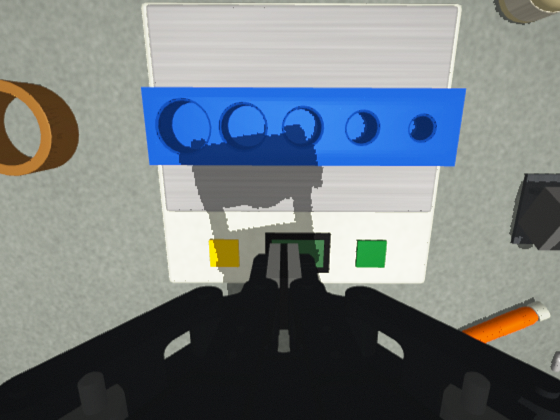

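The rack is wholly visible, x 143–465 and y 88–165. The hole for 24 mm is at (363,128) and the hole for 36 mm at (243,127). Now I'll compute hole positions from depth and the grasp targets.

```bash
cat > tgt.py <<'E'
from fit import *
B={"24":(np.r_[.5189,-.1354],187.6,30.5),"36":(np.r_[.516,-.3888],204,30)}
def grasp(b,h):
    m,az,t=B[b];a=axis(np.radians(az),np.radians(t));z=-a;y=np.cross(z,[0,0,1]);y/=np.linalg.norm(y)
    if y[1]>0:y=-y
    return np.r_[m,.059]+(h-.038)*a, np.c_[np.cross(y,z),y,z]
E
python3 - <<'E'
from tgt import *
import pickle
c=pickle.load(open("w4.pkl","rb"));W=cloud(c);hsv=cv2.cvtColor(c["color"],cv2.COLOR_RGB2HSV)
blue=cv2.inRange(hsv,np.array((100,100,30)),np.array((125,255,255)))>0
m=((abs(W[...,2]-.107)<.006)&blue).astype(np.uint8);m[250:]=0
q=W[m>0];print("z",np.median(q[:,2]))
r=cv2.minAreaRect((q[:,:2]*1000).astype(np.float32));print("rect",r)
qs,hi=cv2.findContours(m,cv2.RETR_CCOMP,cv2.CHAIN_APPROX_NONE)
for k,h in zip(qs,hi[0]):
    if h[3]>=0 and cv2.contourArea(k)>150:
        e=np.array([plane(c,*p[0],.107)[:2]*1000 for p in k]);print("hole",cv2.minEnclosingCircle(e.astype(np.float32)),cv2.fitEllipse(e.astype(np.float32)))
p,q=grasp("24",.15);rel(p,q)
p,q=grasp("24",.073);rel(p,q)
E
```

```text
z 0.10681442255815626
rect ((589.0003051757812, 191.6520538330078), (66.10332489013672, 275.2825927734375), 8.10978889465332)
hole ((603.2652587890625, 90.6656494140625), 10.795943260192871) ((603.3336791992188, 90.52790069580078), (19.729761123657227, 20.95329475402832), 97.61839294433594)
hole ((596.240234375, 141.49903869628906), 13.90992546081543) ((596.2112426757812, 141.4520263671875), (26.40517234802246, 26.980165481567383), 95.5190658569336)
hole ((589.0833740234375, 192.17507934570312), 16.835851669311523) ((589.1672973632812, 192.20249938964844), (32.94204330444336, 33.03788375854492), 176.15353393554688)
hole ((581.9890747070312, 242.8090057373047), 19.848886489868164) ((582.0930786132812, 242.77243041992188), (38.513458251953125, 38.82353210449219), 132.44712829589844)
hole ((574.9198608398438, 293.3561706542969), 22.753894805908203) ((574.984375, 293.5018615722656), (43.744197845458984, 44.44845962524414), 113.56560516357422)
pos [0.5271 0.1999 0.2697] shift cm [-11.31  32.99  11.44] turn [-0.18 30.6   0.68] F [-1.1 -0.5 -0.4] w 0.002 t 7.3
pos [0.5271 0.1999 0.2697] shift cm [-7.39 33.03 18.07] turn [-0.18 30.6   0.68] F [-1.1 -0.5 -0.4] w 0.002 t 7.3
```

```bash

python3 -m jog '{"rotation":[[0,0,0],[0,0,0],[0,0,0],[0,0,0],[0,0,0]],"translation":[[-1.6,4.6,0.7],[-1.6,4.7,0.7],[-1.6,4.7,0.7],[-1.6,4.7,0.7],[-1.6,4.7,0.7]],"grip":[30,60,60,60,60]}'
python3 -m jog '{"rotation":[[0,0,0],[0,0,0],[0,8,0],[0,8,0],[0,8,0]],"translation":[[-1.6,4.7,0.7],[-1.6,4.7,0.7],[0,0,0],[0,0,0],[0,0,0]],"grip":[60,60,60,60,60]}'
python3 -m jog '{"rotation":[[0,6.6,0.3],[0,0,0],[0,0,0],[0,0,0],[0,0,0]],"translation":[[0,0,0],[0,0,0],[0,0,0],[0,0,0],[0,0,0]],"grip":[60,60,60,60,60]}'
cat > look.py <<'E'
from tgt import *
import sys
b=sys.argv[1];c=cam("wrist");save(c,"pics/"+sys.argv[2]);m,az,t=B[b]
fit(near(c,m),int(b)/2000,m,np.radians(az))
p,q=grasp(b,.15);rel(p,q);p,q=grasp(b,.073);rel(p,q)
E
python3 look.py 24 w5.png
```

```text
t: 7.8
eef_pos: [0.4813, -0.0441, 0.2348]
tcp_rot: [0.997, 0.073, -0.0, -0.0]
ft_force: [0.8, 0.1, 0.5]
gripper_width: 0.6
finger_force: 0.0
t: 8.3
eef_pos: [0.464, -0.1403, 0.2214]
tcp_rot: [0.975, 0.07, 0.21, -0.015]
ft_force: [1.2, 0.9, 1.0]
gripper_width: 0.603
finger_force: 0.0
t: 8.8
eef_pos: [0.4646, -0.1403, 0.2217]
tcp_rot: [0.962, 0.067, 0.262, -0.02]
ft_force: [1.0, 0.3, -0.2]
gripper_width: 0.597
finger_force: 0.0
mouth [ 0.5187 -0.1352] az 187.9 tilt 31.6 n 446 267 rms mm 0.4 cap [ 0.4813 -0.1403  0.1204]
pos [ 0.4646 -0.1403  0.2217] shift cm [-3.57  0.25  5.58] turn [-0.34 -0.04  0.3 ] F [0.1 0.3 0.9] w 0.601 t 8.85
pos [ 0.4646 -0.1403  0.2217] shift cm [-3.57  0.29 13.28] turn [-0.34 -0.04  0.3 ] F [0.1 0.3 0.9] w 0.601 t 8.85
```

```bash
sed -i 's/np.r_\[.5189,-.1354\],187.6,30.5/np.r_[.5188,-.1353],187.8,31.3/' tgt.py
python3 -m jog '{"rotation":[[0,0.8,0.3],[0,0,0],[0,0,0],[0,0,0],[0,0,0]],"translation":[[-3.6,0.3,0],[0,0,3],[0,0,2.5],[0,0,0],[0,0,0]],"grip":[60,60,60,60,60]}'
python3 -c "
from tgt import *
for h in(.15,.073): rel(*grasp('24',h))"
```

```text
t: 9.35
eef_pos: [0.4623, -0.1435, 0.1565]
tcp_rot: [0.961, 0.064, 0.269, -0.021]
ft_force: [0.1, -0.1, 0.5]
gripper_width: 0.6
finger_force: 0.0
pos [ 0.4623 -0.1435  0.1565] shift cm [-0.19 -0.04  0.1 ] turn [-0.27 -0.04 -0.2 ] F [ 0.1 -0.1  0.5] w 0.6 t 9.35
pos [ 0.4623 -0.1435  0.1565] shift cm [-0.19 -0.    7.8 ] turn [-0.27 -0.04 -0.2 ] F [ 0.1 -0.1  0.5] w 0.6 t 9.35
```

Aligned; descending along the axis and gripping.

```bash

python3 -m jog '{"rotation":[[0,0,0],[0,0,0],[0,0,0],[0,0,0],[0,0,0]],"translation":[[-0.2,0,1],[0,0,2],[0,0,2],[0,0,1.8],[0,0,1]],"grip":[60,60,60,60,60]}'
python3 -c "
from tgt import *
rel(*grasp('24',.073))"
python3 -m jog '{"rotation":[[0,0,0],[0,0,0],[0,0,0],[0,0,0],[0,0,0]],"translation":[[0,0,0],[0,0,0],[0,0,0],[0,0,0],[0,0,0]],"grip":[40,25,10,0,0]}'
python3 -m jog '{"rotation":[[0,0,0],[0,0,0],[0,0,0],[0,0,0],[0,0,0]],"translation":[[0,0,-0.3],[0,0,-0.5],[0,0,-0.5],[0,0,-0.5],[0,0,-0.5]],"grip":[0,0,0,0,0]}'
```

```text
t: 9.85
eef_pos: [0.5011, -0.138, 0.0881]
tcp_rot: [0.961, 0.064, 0.27, -0.021]
ft_force: [0.7, -0.7, 0.5]
gripper_width: 0.602
finger_force: 0.0
pos [ 0.5011 -0.138   0.0881] shift cm [ 0.02 -0.03 -0.09] turn [-0.22 -0.09 -0.22] F [ 0.7 -0.7  0.5] w 0.602 t 9.85
t: 10.35
eef_pos: [0.5008, -0.1383, 0.0894]
tcp_rot: [0.96, 0.064, 0.27, -0.02]
ft_force: [-3.5, 0.3, 3.2]
gripper_width: 0.267
finger_force: 59.0
t: 10.85
eef_pos: [0.4887, -0.1399, 0.1089]
tcp_rot: [0.961, 0.064, 0.27, -0.021]
ft_force: [1.5, 0.9, -0.7]
gripper_width: 0.268
finger_force: 58.7
```

```bash

python3 -m jog '{"rotation":[[0,0,0],[0,0,0],[0,0,0],[0,0,0],[0,0,0]],"translation":[[0,0,-1],[0,0,-1.5],[0,0,-3],[0,0,-4],[0,0,-4]],"grip":[0,0,0,0,0]}'
python3 -m jog '{"rotation":[[0,-8,0],[0,-8,0],[0,-8,0],[0,-7.3,0],[0,0,0]],"translation":[[0,0,-1],[0,0,-1],[0,0,-1],[0,0,-1],[0,0,0]],"grip":[0,0,0,0,0]}'
cat > hand.py <<'E'
from tgt import *
import sys,pickle
def inhand(rad):
    """axis of the held bottle in tool axes, from wrist depth: points near the tool z axis, beyond the fingertips"""
    s=state();c=read_camera("wrist");c["M"]=np.array(c["tool_from_camera"]);W=cloud(c);save(c,"pics/"+sys.argv[1]);pickle.dump(c,open("hand.pkl","wb"))
    Q=W.reshape(-1,3);Q=Q[np.isfinite(Q[:,0])];S=(Q[:,2]>.028)&(Q[:,2]<.09)&(np.hypot(Q[:,0],Q[:,1])<rad+.012);Q=Q[S]
    print("n",len(Q),"zmax",np.percentile(Q[:,2],[1,50,99]).round(4) if len(Q) else "")
    f=lambda p:np.hypot(Q[:,0]-p[0]-p[2]*Q[:,2],Q[:,1]-p[1]-p[3]*Q[:,2])-rad
    o=least_squares(f,[0,0,0,0],loss="soft_l1",f_scale=.001);p=o.x
    print("at TCP mm",(p[:2]*1e3).round(2),"tilt deg",np.degrees(p[2:]).round(2),"foot offset mm",((p[:2]+p[2:]*.074)*1e3).round(2),"rms",(1e3*np.sqrt(np.mean(o.fun**2))).round(2))
    A=R.from_quat(s["tcp_rot"]).as_matrix();a=A@np.r_[p[2:],1];print("tilt from vertical, world",np.degrees(a[:2]).round(2),"foot",(s["eef_pos"]+A@np.r_[p[:2]+p[2:]*.074,.074]).round(4))
    return p
if __name__=="__main__": inhand(float(sys.argv[2])/2000)
E
python3 hand.py w6.png 24
python3 -c "
from tgt import *
rel([.5962,.1415,.24],R.from_euler('z',8,degrees=True).as_matrix()@np.diag([1,-1,-1.]))"
```

```text
t: 11.35
eef_pos: [0.4178, -0.1498, 0.2247]
tcp_rot: [0.961, 0.064, 0.269, -0.021]
ft_force: [0.1, -0.5, -0.6]
gripper_width: 0.267
finger_force: 58.8
t: 11.85
eef_pos: [0.407, -0.152, 0.2622]
tcp_rot: [0.998, 0.067, 0.0, -0.002]
ft_force: [0.5, 0.3, -0.8]
gripper_width: 0.265
finger_force: 58.8
n 893 zmax [0.0287 0.0465 0.0709]
at TCP mm [-0.7  -0.07] tilt deg [-0.06 -0.14] foot offset mm [-0.77 -0.26] rms 0.22
tilt from vertical, world [-0.09  0.32] foot [ 0.4062 -0.1516  0.1882]
pos [ 0.4066 -0.1517  0.261 ] shift cm [ 22.73 -26.48   2.3 ] turn [-0.27 -0.2  -0.24] F [ 0.2 -0.2  0.1] w 0.266 t 11.9
```

View pics/w6.png

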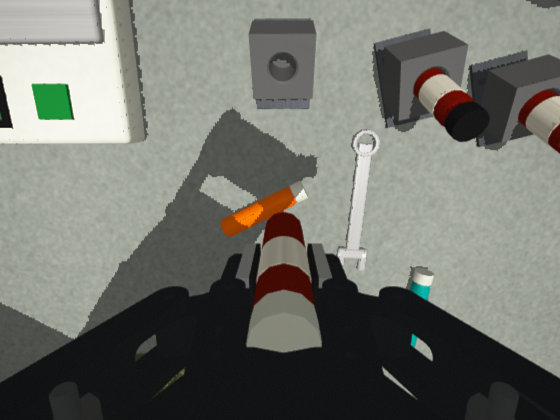

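The bottle is held straight between the pads and its holder at (283,65) is empty. The in-hand axis is within 0.3° and 0.8 mm. Moving over the 24 mm hole.

```bash

python3 -m jog '{"rotation":[[-0.25,-0.2,-0.25],[0,0,0],[0,0,0],[0,0,0],[0,0,0]],"translation":[[1,-2,0],[2.8,-3.5,0],[3,-3.5,0],[3,-3.5,0],[3,-3.5,0]],"grip":[0,0,0,0,0]}'
python3 -m jog '{"rotation":[[0,0,0],[0,0,0],[0,0,0],[0,0,0],[0,0,0]],"translation":[[3,-3.5,0],[3,-3.5,0],[3,-2.5,0],[1,-1,1],[0,0,0]],"grip":[0,0,0,0,0]}'
python3 hand.py w7.png 24
python3 -c "
from tgt import *
rel([.5962,.1415,.19],R.from_euler('z',8,degrees=True).as_matrix()@np.diag([1,-1,-1.]))"
```

```text
t: 12.4
eef_pos: [0.5111, 0.0256, 0.2606]
tcp_rot: [0.998, 0.069, 0.0, -0.001]
ft_force: [-0.0, -0.7, -0.9]
gripper_width: 0.266
finger_force: 58.9
t: 12.9
eef_pos: [0.5952, 0.1428, 0.2486]
tcp_rot: [0.998, 0.07, -0.002, -0.001]
ft_force: [-0.9, 0.1, -1.2]
gripper_width: 0.264
finger_force: 58.9
n 894 zmax [0.0287 0.0465 0.0706]
at TCP mm [-0.68 -0.05] tilt deg [-0.09 -0.16] foot offset mm [-0.79 -0.25] rms 0.22
tilt from vertical, world [-0.31  0.25] foot [0.5941 0.1431 0.1746]
pos [0.5949 0.1418 0.2496] shift cm [0.14 0.06 5.96] turn [-0.11  0.15 -0.01] F [-0.6 -0.7 -0.6] w 0.265 t 12.95
```

```bash

python3 -m jog '{"rotation":[[0,0.15,0],[0,0,0],[0,0,0],[0,0,0],[0,0,0]],"translation":[[0.22,0.08,1],[0,0,2],[0,0,2],[0,0,1],[0,0,0]],"grip":[0,0,0,0,0]}'
python3 hand.py w8.png 24
python3 -c "
from tgt import *
for i in range(1): rel([.5962,.1415,.1435],R.from_euler('z',8,degrees=True).as_matrix()@np.diag([1,-1,-1.]))"
```

```text
t: 13.45
eef_pos: [0.5972, 0.1408, 0.1898]
tcp_rot: [0.998, 0.069, -0.0, -0.0]
ft_force: [0.3, -1.3, -0.1]
gripper_width: 0.266
finger_force: 58.9
n 2826 zmax [0.0299 0.0826 0.0851]
at TCP mm [-6.06 -0.47] tilt deg [7.3  0.41] foot offset mm [3.37 0.06] rms 5.99
tilt from vertical, world [7.23 0.64] foot [0.6005 0.1413 0.1158]
pos [0.5977 0.1411 0.191 ] shift cm [-0.14 -0.05  4.75] turn [-0.05 -0.05 -0.08] F [-0.6  0.7  0.3] w 0.268 t 13.5
```

```bash

python3 -m jog '{"rotation":[[0,0,0],[0,0,0],[0,0,0],[0,0,0],[0,0,0]],"translation":[[-0.05,-0.03,0.3],[0,0,0.4],[0,0,0.4],[0,0,0.4],[0,0,0.4]],"grip":[0,0,0,0,0]}'
```

```text
t: 14.0
eef_pos: [0.5972, 0.1419, 0.1716]
tcp_rot: [0.998, 0.069, 0.0, -0.0]
ft_force: [-1.4, -1.2, 0.4]
gripper_width: 0.266
finger_force: 58.9
```

```bash

python3 -m jog '{"rotation":[[0,0,0],[0,0,0],[0,0,0],[0,0,0],[0,0,0]],"translation":[[0,0,0.4],[0,0,0.4],[0,0,0.5],[0,0,0.5],[0,0,0.5]],"grip":[0,0,0,0,0]}'
python3 -m jog '{"rotation":[[0,0,0],[0,0,0],[0,0,0],[0,0,0],[0,0,0]],"translation":[[0,0,0.1],[0,0,0.1],[0,0,0.1],[0,0,0.05],[0,0,0]],"grip":[0,0,0,0,0]}'
```

```text
t: 14.5
eef_pos: [0.5972, 0.1419, 0.1484]
tcp_rot: [0.998, 0.069, 0.0, -0.0]
ft_force: [-1.9, -3.1, 2.0]
gripper_width: 0.262
finger_force: 59.0
t: 15.0
eef_pos: [0.5973, 0.1419, 0.1454]
tcp_rot: [0.998, 0.069, 0.0, -0.0]
ft_force: [-1.5, -3.2, 0.8]
gripper_width: 0.268
finger_force: 59.0
```

```bash

python3 -m jog '{"rotation":[[0,0,0],[0,0,0],[0,0,0],[0,0,0],[0,0,0]],"translation":[[0,-0.03,0.1],[0,0,0.1],[0,0,0.05],[0,0,0],[0,0,0]],"grip":[0,0,0,0,0]}'
```

```text
t: 15.5
eef_pos: [0.5973, 0.142, 0.143]
tcp_rot: [0.998, 0.069, 0.0, -0.0]
ft_force: [-1.7, -4.6, 1.9]
gripper_width: 0.265
finger_force: 59.3
```

```bash

python3 -m jog '{"rotation":[[0,0,0],[0,0,0],[0,0,0],[0,0,0],[0,0,0]],"translation":[[-0.02,0.1,0],[0,0,0.05],[0,0,0.05],[0,0,0],[0,0,0]],"grip":[0,0,0,0,0]}'
```

```text
t: 16.0
eef_pos: [0.5972, 0.1415, 0.142]
tcp_rot: [0.998, 0.069, 0.001, -0.001]
ft_force: [-0.2, 1.1, 2.0]
gripper_width: 0.265
finger_force: 59.2
```

```bash

python3 -m jog '{"rotation":[[0,0,0],[0,0,0],[0,0,0],[0,0,0],[0,0,0]],"translation":[[0,0,0.05],[0,0,0.05],[0,0,0.03],[0,0,0],[0,0,0]],"grip":[0,0,0,0,0]}'
```

```text
t: 16.5
eef_pos: [0.5975, 0.1415, 0.1419]
tcp_rot: [0.998, 0.07, 0.001, -0.001]
ft_force: [-3.6, 0.8, 11.8]
gripper_width: 0.269
finger_force: 60.2
```

Bottomed at 12 N. Easing off, releasing, rising.

```bash

python3 -m jog '{"rotation":[[0,0,0],[0,0,0],[0,0,0],[0,0,0],[0,0,0]],"translation":[[0,0,-0.08],[0,0,0],[0,0,0],[0,0,0],[0,0,0]],"grip":[0,28,35,45,50]}'
python3 -m jog '{"rotation":[[0,0,0],[0,0,0],[0,0,0],[0,0,0],[0,0,0]],"translation":[[0,0,-0.5],[0,0,-2],[0,0,-3],[0,0,-3],[0,0,-3]],"grip":[50,50,50,60,70]}'
python3 -c "
from tgt import *
rel(*grasp('36',.17))"
```

```text
t: 17.0
eef_pos: [0.5971, 0.1412, 0.141]
tcp_rot: [0.998, 0.069, 0.0, -0.0]
ft_force: [-0.4, 0.5, -0.2]
gripper_width: 0.497
finger_force: 0.0
t: 17.5
eef_pos: [0.5969, 0.1411, 0.2579]
tcp_rot: [0.998, 0.069, 0.0, -0.0]
ft_force: [-0.4, -0.8, -0.3]
gripper_width: 0.7
finger_force: 0.0
pos [0.5969 0.1411 0.2579] shift cm [-21.71  53.19   8.4 ] turn [  4.17  29.74 -15.68] F [-0.4 -0.8 -0.3] w 0.7 t 17.5
```

```bash

python3 -m jog '{"rotation":[[0,0,0],[0,0,0],[0,0,0],[0,0,0],[0,0,0]],"translation":[[-1,3,-0.2],[-1.8,4.5,0],[-1.8,4.5,0],[-1.8,4.5,0],[-1.8,4.5,0]],"grip":[70,70,70,70,70]}'
python3 -m jog '{"rotation":[[0,0,0],[0,0,0],[0,0,0],[0,0,0],[0,0,0]],"translation":[[-1.8,4.5,0],[-1.8,4.5,0],[-1.8,4.5,0],[-1.8,4.5,0],[-1.8,4.5,0]],"grip":[70,70,70,70,70]}'
python3 -m jog '{"rotation":[[0,0,0],[0,0,0],[0,0,-8],[0,0,-8],[0,8,0]],"translation":[[-1.8,4.5,0],[-1.8,3.5,0],[0,0,0],[0,0,0],[0,0,0]],"grip":[70,70,70,70,70]}'
python3 -m jog '{"rotation":[[0,8,0],[0,8,0],[0,6,0],[0,0,0],[0,0,0]],"translation":[[0,0,0],[0,0,0],[0,0,0],[0,0,0],[0,0,0]],"grip":[70,70,70,70,70]}'
python3 look.py 36 w9.png
```

```text
t: 18.0
eef_pos: [0.5442, -0.0798, 0.2586]
tcp_rot: [0.998, 0.07, 0.001, -0.0]
ft_force: [0.2, -1.8, 0.2]
gripper_width: 0.705
finger_force: 0.0
t: 18.5
eef_pos: [0.4862, -0.3153, 0.2584]
tcp_rot: [0.998, 0.069, 0.001, -0.0]
ft_force: [0.5, 1.3, 0.0]
gripper_width: 0.701
finger_force: 0.0
t: 19.0
eef_pos: [0.4636, -0.3971, 0.2578]
tcp_rot: [0.975, 0.211, 0.069, -0.015]
ft_force: [1.2, 0.4, -0.5]
gripper_width: 0.696
finger_force: 0.0
t: 19.5
eef_pos: [0.4622, -0.3979, 0.258]
tcp_rot: [0.945, 0.2, 0.252, -0.054]
ft_force: [-0.3, -0.4, -0.4]
gripper_width: 0.698
finger_force: 0.0
mouth [ 0.5161 -0.3891] az 202.7 tilt 30.0 n 501 463 rms mm 0.35 cap [ 0.4829 -0.403   0.1213]
pos [ 0.4627 -0.3976  0.2582] shift cm [-5.42  1.36  8.68] turn [ 0.01  0.1  -0.01] F [ 0.8  0.9 -0.7] w 0.699 t 19.55
pos [ 0.4627 -0.3976  0.2582] shift cm [-5.4   1.36 16.38] turn [ 0.01  0.1  -0.01] F [ 0.8  0.9 -0.7] w 0.699 t 19.55
```

```bash
sed -i 's/np.r_\[.516,-.3888\],204,30/np.r_[.516,-.3889],203.5,30.1/' tgt.py
python3 -m jog '{"rotation":[[0,0,0],[0,0,0],[0,0,0],[0,0,0],[0,0,0]],"translation":[[-3.4,0.7,0],[-2,0.66,2],[0,0,4],[0,0,2.7],[0,0,0]],"grip":[70,70,70,70,70]}'
python3 -c "
from tgt import *
for h in(.15,.073): rel(*grasp('36',h))"
```

```text
t: 20.05
eef_pos: [0.4659, -0.4092, 0.1525]
tcp_rot: [0.945, 0.201, 0.252, -0.057]
ft_force: [0.1, -0.0, 1.4]
gripper_width: 0.704
finger_force: 0.0
pos [ 0.4659 -0.4092  0.1525] shift cm [-0.02  0.13 -0.4 ] turn [-0.59  0.2   0.41] F [ 0.1 -0.   1.4] w 0.704 t 20.05
pos [ 0.4659 -0.4092  0.1525] shift cm [0.01 0.21 7.3 ] turn [-0.59  0.2   0.41] F [ 0.1 -0.   1.4] w 0.704 t 20.05
```

```bash

python3 -m jog '{"rotation":[[-0.5,0.2,0.4],[0,0,0],[0,0,0],[0,0,0],[0,0,0]],"translation":[[0,0.15,1],[0,0,2],[0,0,2],[0,0,1.6],[0,0,0.7]],"grip":[70,70,70,70,70]}'
python3 -c "
from tgt import *
rel(*grasp('36',.073))"
python3 -m jog '{"rotation":[[0,0,0],[0,0,0],[0,0,0],[0,0,0],[0,0,0]],"translation":[[0,0,0],[0,0,0],[0,0,0],[0,0,0],[0,0,0]],"grip":[55,45,20,0,0]}'
python3 -m jog '{"rotation":[[0,0,0],[0,0,0],[0,0,0],[0,0,0],[0,0,0]],"translation":[[0,0,-0.3],[0,0,-0.5],[0,0,-0.5],[0,0,-0.5],[0,0,-0.5]],"grip":[0,0,0,0,0]}'
```

```text
t: 20.55
eef_pos: [0.5, -0.398, 0.092]
tcp_rot: [0.945, 0.196, 0.256, -0.051]
ft_force: [0.2, 0.7, 0.2]
gripper_width: 0.699
finger_force: 0.0
pos [ 0.5   -0.398  0.092] shift cm [-0.07 -0.2   0.27] turn [ 0.23 -0.15  0.02] F [0.2 0.7 0.2] w 0.699 t 20.55
t: 21.05
eef_pos: [0.4993, -0.398, 0.0936]
tcp_rot: [0.945, 0.196, 0.256, -0.052]
ft_force: [-4.3, 5.3, 6.2]
gripper_width: 0.409
finger_force: 59.0
t: 21.55
eef_pos: [0.4886, -0.4028, 0.1128]
tcp_rot: [0.945, 0.196, 0.256, -0.051]
ft_force: [2.0, 4.7, -1.7]
gripper_width: 0.406
finger_force: 60.0
```

```bash

python3 -m jog '{"rotation":[[0,0,0],[0,0,0],[0,0,0],[0,0,0],[0,0,0]],"translation":[[0,0,-1],[0,0,-1.5],[0,0,-3],[0,0,-4],[0,0,-4]],"grip":[0,0,0,0,0]}'
python3 -m jog '{"rotation":[[0,-8,0],[0,-8,0],[0,-8,0],[0,-6,0],[0,0,0]],"translation":[[0,0,-1],[0,0,-1],[0,0,-1],[0,0,-1],[0,0,0]],"grip":[0,0,0,0,0]}'
python3 hand.py w10.png 36
python3 -c "
from tgt import *
rel([.5821,.2428,.26],R.from_euler('z',8,degrees=True).as_matrix()@np.diag([1,-1,-1.]))"
```

```text
t: 22.05
eef_pos: [0.4248, -0.4302, 0.2312]
tcp_rot: [0.945, 0.196, 0.256, -0.05]
ft_force: [0.4, 0.4, -0.4]
gripper_width: 0.408
finger_force: 60.1
t: 22.55
eef_pos: [0.4156, -0.4344, 0.269]
tcp_rot: [0.979, 0.203, 0.003, 0.004]
ft_force: [-0.1, 0.6, -1.1]
gripper_width: 0.406
finger_force: 60.0
n 1190 zmax [0.0283 0.0487 0.0746]
at TCP mm [-0.46  0.06] tilt deg [-0.65 -0.82] foot offset mm [-1.31 -0.99] rms 0.23
tilt from vertical, world [-0.55  0.15] foot [ 0.4145 -0.4344  0.195 ]
pos [ 0.4151 -0.4343  0.2675] shift cm [ 42.21 -55.51   0.72] turn [ 0.28 -0.44 15.41] F [ 0.6 -0.4 -1.1] w 0.402 t 22.6
```

```bash

python3 -m jog '{"rotation":[[0,0,0],[0,0,0],[0,0,0],[0,0,0],[0,0,0]],"translation":[[1.5,-1.9,-1],[2.9,-3.8,-1],[2.9,-3.8,-1],[2.9,-3.8,0],[2.9,-3.8,0]],"grip":[0,0,0,0,0]}'
python3 -m jog '{"rotation":[[0,0,0],[0,0,0],[0,0,0],[0,0,0],[0,0,0]],"translation":[[2.9,-3.8,0],[2.9,-3.8,0],[2.9,-3.8,0],[2.9,-3.8,0],[2.9,-3.8,0]],"grip":[0,0,0,0,0]}'
python3 -m jog '{"rotation":[[0,0,0],[0,0,0],[0,0,0],[0,0,0],[0,0,0]],"translation":[[2.9,-3.8,0],[2.9,-3.8,0],[2.9,-3.8,0],[2.9,-3.8,0],[1.5,-2,0]],"grip":[0,0,0,0,0]}'
python3 -m jog '{"rotation":[[0,0,7.7],[0,0,7.7],[0,0,0],[0,0,0],[0,0,0]],"translation":[[0,0,0],[0,0,0],[0,0,0],[0,0,0],[0,0,0]],"grip":[0,0,0,0,0]}'
python3 hand.py w11.png 36
python3 -c "
from tgt import *
rel([.5821,.2428,.20],R.from_euler('z',8,degrees=True).as_matrix()@np.diag([1,-1,-1.]))"
```

```text
t: 23.1
eef_pos: [0.4666, -0.224, 0.2963]
tcp_rot: [0.979, 0.202, 0.004, 0.0]
ft_force: [0.9, 0.3, -0.4]
gripper_width: 0.407
finger_force: 60.1
t: 23.6
eef_pos: [0.5246, 0.0079, 0.2961]
tcp_rot: [0.979, 0.202, 0.003, -0.0]
ft_force: [0.9, -1.0, -0.6]
gripper_width: 0.404
finger_force: 60.1
t: 24.1
eef_pos: [0.577, 0.2188, 0.2955]
tcp_rot: [0.979, 0.203, 0.002, -0.001]
ft_force: [0.0, -0.7, -1.0]
gripper_width: 0.402
finger_force: 60.1
t: 24.6
eef_pos: [0.5769, 0.216, 0.2963]
tcp_rot: [0.997, 0.071, 0.003, 0.0]
ft_force: [0.8, -0.5, -0.3]
gripper_width: 0.405
finger_force: 60.1
n 1191 zmax [0.0283 0.0487 0.0747]
at TCP mm [-0.38 -0.02] tilt deg [-0.72 -0.85] foot offset mm [-1.3  -1.11] rms 0.22
tilt from vertical, world [-0.51  0.71] foot [0.5759 0.2169 0.2223]
pos [0.5769 0.2161 0.2963] shift cm [ 0.84 -2.58  9.63] turn [ 0.09 -0.31  0.07] F [ 0.1  0.1 -0.1] w 0.402 t 24.65
```

```bash

python3 -m jog '{"rotation":[[-0.75,0.4,0],[0,0,0],[0,0,0],[0,0,0],[0,0,0]],"translation":[[0.88,-2.58,0],[0,0,2],[0,0,3],[0,0,3],[0,0,1]],"grip":[0,0,0,0,0]}'
python3 -m jog '{"rotation":[[0,0,0],[0,0,0],[0,0,0],[0,0,0],[0,0,0]],"translation":[[0,0,0],[0,0,0],[0,0,0],[0,0,0],[0,0,0]],"grip":[0,0,0,0,0]}'
python3 -c "
from tgt import *
q=R.from_euler('z',8,degrees=True).as_matrix()@np.diag([1,-1,-1.])@R.from_rotvec([-.0148,.0126,0]).as_matrix()
c=cam('wrist');
rel([.5825,.2428,.1455],q)
rel([.5825,.2428,.1455],q)"
```

```text
t: 25.15
eef_pos: [0.5823, 0.2417, 0.2032]
tcp_rot: [0.998, 0.07, 0.004, 0.008]
ft_force: [0.8, 0.3, -1.3]
gripper_width: 0.399
finger_force: 60.1
t: 25.65
eef_pos: [0.5834, 0.2422, 0.2071]
tcp_rot: [0.998, 0.07, 0.007, 0.007]
ft_force: [-0.3, -0.2, -1.2]
gripper_width: 0.403
finger_force: 60.1
pos [0.5834 0.2422 0.2069] shift cm [-0.16 -0.16  6.13] turn [ 0.02 -0.03 -0.03] F [-0.4  0.4 -1.1] w 0.405 t 25.7
pos [0.5834 0.2422 0.2069] shift cm [-0.16 -0.16  6.13] turn [ 0.02 -0.03 -0.03] F [-0.4  0.4 -1.1] w 0.405 t 25.7
```

```bash

python3 -m jog '{"rotation":[[0,0,0],[0,0,0],[0,0,0],[0,0,0],[0,0,0]],"translation":[[-0.08,-0.07,0],[-0.01,-0.01,0.8],[-0.01,-0.01,0.8],[-0.005,-0.005,0.4],[-0.005,-0.005,0.4]],"grip":[0,0,0,0,0]}'
python3 -m jog '{"rotation":[[0,0,0],[0,0,0],[0,0,0],[0,0,0],[0,0,0]],"translation":[[-0.005,-0.005,0.4],[-0.005,-0.005,0.4],[0,0,0],[0,0,0],[0,0,0]],"grip":[0,0,0,0,0]}'
```

```text
t: 26.2
eef_pos: [0.5822, 0.2426, 0.1815]
tcp_rot: [0.998, 0.069, 0.006, 0.007]
ft_force: [0.3, -0.3, -0.8]
gripper_width: 0.403
finger_force: 60.1
t: 26.7
eef_pos: [0.5824, 0.2427, 0.1745]
tcp_rot: [0.998, 0.069, 0.007, 0.007]
ft_force: [0.3, -0.1, -0.4]
gripper_width: 0.404
finger_force: 60.1
```

```bash

python3 -m jog '{"rotation":[[0,0,0],[0,0,0],[0,0,0],[0,0,0],[0,0,0]],"translation":[[-0.005,-0.005,0.4],[-0.005,-0.005,0.5],[-0.01,-0.01,0.6],[-0.01,-0.01,0.6],[-0.005,-0.005,0.3]],"grip":[0,0,0,0,0]}'
python3 -m jog '{"rotation":[[0,0,0],[0,0,0],[0,0,0],[0,0,0],[0,0,0]],"translation":[[0,0,0.1],[0,0,0.1],[0,0,0],[0,0,0],[0,0,0]],"grip":[0,0,0,0,0]}'
```

```text
t: 27.2
eef_pos: [0.5821, 0.2425, 0.1492]
tcp_rot: [0.998, 0.069, 0.006, 0.007]
ft_force: [-0.7, -0.1, -1.2]
gripper_width: 0.402
finger_force: 60.1
t: 27.7
eef_pos: [0.5824, 0.2426, 0.1485]
tcp_rot: [0.998, 0.069, 0.007, 0.007]
ft_force: [0.4, 1.1, -1.3]
gripper_width: 0.402
finger_force: 60.1
```

```bash

python3 -m jog '{"rotation":[[0,0,0],[0,0,0],[0,0,0],[0,0,0],[0,0,0]],"translation":[[0,0,0.1],[0,0,0.1],[0,0,0.05],[0,0,0],[0,0,0]],"grip":[0,0,0,0,0]}'
```

```text
t: 28.2
eef_pos: [0.5825, 0.2426, 0.146]
tcp_rot: [0.998, 0.069, 0.007, 0.007]
ft_force: [-0.2, -1.1, 1.9]
gripper_width: 0.404
finger_force: 60.5
```

```bash

python3 -m jog '{"rotation":[[0,0,0],[0,0,0],[0,0,0],[0,0,0],[0,0,0]],"translation":[[0,0,0.05],[0,0,0.05],[0,0,0.03],[0,0,0],[0,0,0]],"grip":[0,0,0,0,0]}'
```

```text
t: 28.7
eef_pos: [0.5828, 0.2426, 0.146]
tcp_rot: [0.998, 0.07, 0.008, 0.007]
ft_force: [-2.6, -1.8, 13.1]
gripper_width: 0.405
finger_force: 61.5
```

```bash

python3 -m jog '{"rotation":[[0,0,0],[0,0,0],[0,0,0],[0,0,0],[0,0,0]],"translation":[[0,0,-0.08],[0,0,0],[0,0,0],[0,0,0],[0,0,0]],"grip":[0,42,50,57,60]}'
python3 -m jog '{"rotation":[[0,0,0],[0,0,0],[0,0,0],[0,0,0],[0,0,0]],"translation":[[0,0,-0.5],[0,0,-2],[0,0,-3],[0,0,-3],[0,0,-3]],"grip":[60,60,60,60,60]}'
python3 -m jog '{"rotation":[[0.7,-0.7,0],[0,0,0],[0,0,0],[0,0,0],[0,0,0]],"translation":[[-3,0,-1],[-4,0,-1],[-4,1,0],[-1,1,0],[0,0,0]],"grip":[60,60,30,0,0]}'
python3 - <<'E'
from h import *
c=cam("wrist");save(c,"pics/w12.png")
W=cloud(c)
for n,h in(("24",(.5962,.1415)),("36",(.5821,.2428))):
    q=W[(np.hypot(W[...,0]-h[0],W[...,1]-h[1])<.025)&(W[...,2]>.165)];print(n,len(q),(np.median(q,axis=0).round(4),q[:,2].max().round(4)) if len(q) else "")
rel([.459,.0883,.1])
E
```

```text
t: 29.2
eef_pos: [0.5822, 0.2425, 0.1449]
tcp_rot: [0.998, 0.069, 0.006, 0.007]
ft_force: [0.7, 0.3, 0.3]
gripper_width: 0.6
finger_force: 0.0
t: 29.7
eef_pos: [0.5806, 0.2441, 0.2618]
tcp_rot: [0.998, 0.069, 0.007, 0.007]
ft_force: [0.0, -0.7, -0.1]
gripper_width: 0.601
finger_force: 0.0
t: 30.2
eef_pos: [0.4637, 0.2072, 0.281]
tcp_rot: [0.998, 0.069, 0.001, 0.001]
ft_force: [-0.6, 0.4, -0.2]
gripper_width: 0.089
finger_force: 0.0
24 1458 (array([0.5956, 0.1431, 0.1788]), np.float64(0.1812))
36 2279 (array([0.582 , 0.242 , 0.1789]), np.float64(0.1812))
pos [0.4645 0.2077 0.2808] shift cm [-2.23 11.7  18.11] F [ 0.2  0.1 -0.2] w 0.011 t 30.25
```

View pics/w12.png

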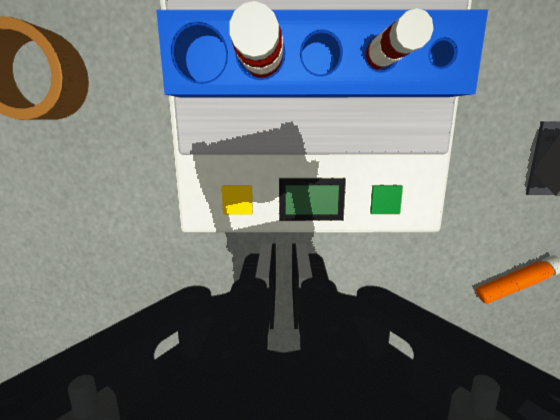

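Both bottles stand fully down (cap tops at 0.179 m, caps at (256,30) and (411,29)). Next, the green key at (387,199).

```bash

python3 -m jog '{"rotation":[[0,0,0],[0,0,0],[0,0,0],[0,0,0],[0,0,0]],"translation":[[-0.7,3.9,0],[-0.7,3.9,2],[-0.8,3.9,3],[0,0,4],[0,0,4]],"grip":[0,0,0,0,0]}'
python3 -m jog '{"rotation":[[0,0,0],[0,0,0],[0,0,0],[0,0,0],[0,0,0]],"translation":[[0,0,3],[0,0,1.5],[0,0,0.5],[0,0,0],[0,0,0]],"grip":[0,0,0,0,0]}'
python3 -c "
from h import *
rel([.459,.0883,.0765])"
```

```text
t: 30.75
eef_pos: [0.46, 0.0877, 0.1492]
tcp_rot: [0.998, 0.068, 0.001, 0.001]
ft_force: [1.7, 0.2, -0.5]
gripper_width: 0.001
finger_force: 0.0
t: 31.25
eef_pos: [0.4598, 0.0885, 0.1011]
tcp_rot: [0.998, 0.069, 0.001, 0.002]
ft_force: [-0.1, -0.1, 0.4]
gripper_width: -0.001
finger_force: 0.0
pos [0.4598 0.0885 0.1011] shift cm [-0.08  0.    2.46] F [-0.1 -0.1  0.4] w -0.001 t 31.25
```

```bash

python3 -m jog '{"rotation":[[0,0,0],[0,0,0],[0,0,0],[0,0,0],[0,0,0]],"translation":[[-0.05,0,0.6],[0,0,0.6],[0,0,0.4],[0,0,0.2],[0,0,0.1]],"grip":[0,0,0,0,0]}'
python3 -m jog '{"rotation":[[0,0,0],[0,0,0],[0,0,0],[0,0,0],[0,0,0]],"translation":[[0,0,0.1],[0,0,0.1],[0,0,0.05],[0,0,0.05],[0,0,0]],"grip":[0,0,0,0,0]}'
```

```text
t: 31.75
eef_pos: [0.4585, 0.0882, 0.0811]
tcp_rot: [0.998, 0.069, -0.0, 0.002]
ft_force: [-0.3, -0.1, -1.0]
gripper_width: 0.001
finger_force: 0.0
t: 32.25
eef_pos: [0.4586, 0.0882, 0.0783]
tcp_rot: [0.998, 0.069, 0.0, 0.002]
ft_force: [-0.1, 0.8, 0.1]
gripper_width: -0.002
finger_force: 0.0
```

```bash

python3 -m jog '{"rotation":[[0,0,0],[0,0,0],[0,0,0],[0,0,0],[0,0,0]],"translation":[[0,0,0.1],[0,0,0.05],[0,0,0.05],[0,0,0.05],[0,0,0]],"grip":[0,0,0,0,0]}'
```

```text
t: 32.75
eef_pos: [0.4586, 0.0882, 0.0758]
tcp_rot: [0.998, 0.069, 0.0, 0.002]
ft_force: [-0.7, 0.0, 2.0]
gripper_width: 0.001
finger_force: 1.1
```

```bash

python3 -m jog '{"rotation":[[0,0,0],[0,0,0],[0,0,0],[0,0,0],[0,0,0]],"translation":[[0,0,0.05],[0,0,0.05],[0,0,0.03],[0,0,0],[0,0,0]],"grip":[0,0,0,0,0]}'
```

```text
t: 33.25
eef_pos: [0.4586, 0.0882, 0.0747]
tcp_rot: [0.998, 0.069, 0.0, 0.002]
ft_force: [-3.1, 0.5, 6.1]
gripper_width: 0.002
finger_force: 2.9
```

6 N reached. Lifting off and handing in.

```bash

python3 -m jog '{"rotation":[[0,0,0],[0,0,0],[0,0,0],[0,0,0],[0,0,0]],"translation":[[0,0,-0.3],[0,0,-1],[0,0,-3],[0,0,-4],[0,0,-4]],"grip":[0,0,0,0,0]}'
python3 -m jog '{"rotation":[[0,0,0],[0,0,0],[0,0,0],[0,0,0],[0,0,0]],"translation":[[-1,0,-2],[0,0,0],[0,0,0],[0,0,0],[0,0,0]],"grip":[0,0,0,0,0]}'
python3 -c "
from h import *
W=cloud(cam('top'))
for h in((.5962,.1415),(.5821,.2428)):
    q=W[(np.hypot(W[...,0]-h[0],W[...,1]-h[1])<.025)&(W[...,2]>.165)];print(len(q),np.median(q,axis=0).round(3) if len(q) else '')
from rig import sign_off;print(sign_off())"
```

```text
t: 33.75
eef_pos: [0.4581, 0.0885, 0.1994]
tcp_rot: [0.998, 0.069, -0.0, 0.002]
ft_force: [0.1, 0.6, 0.0]
gripper_width: 0.001
finger_force: 0.0
t: 34.25
eef_pos: [0.4484, 0.0872, 0.2165]
tcp_rot: [0.998, 0.069, -0.001, 0.002]
ft_force: [0.7, 0.3, 0.2]
gripper_width: 0.002
finger_force: 0.0
78 [0.595 0.138 0.178]
141 [0.581 0.239 0.178]
the job is handed in; nothing more can be done
None
```

I handed the job in at about 34 s: yellow key pressed to 5.6 N with the rack empty, both white-capped bottles let go fully down in their matching holes, then the green key pressed to 6.1 N; no verdict came back.

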